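Refit the coffee machine's drip tray and switch on

ROBOT

A 7-joint arm with a two-finger parallel gripper is mounted at the origin on a cart in front of the work surface, level with it; the furniture and walls round the work are solid. World frame = base frame: x ahead of the robot, y to its left, z up, the work surface at z = 0. Lengths are in m, angles in degrees, forces in N, time in s.
With the tool pointing down it reaches from about 0.35 to 0.775 m from the base axis. Payload 3.1 kg.
Tool frame: the origin (TCP) lies on the centre line of the jaws, within the pads' length; the fingertips stand 17 mm ahead of it and the grasp point (between the pads) lies 2 mm behind it (robot.tip_reach is the distance from the TCP to the fingertips, in m); z points along the fingers, y is the line along which they close (so a half turn about z gives the same grasp; the last joint's range is limited). The gripper opens to 85 mm and grips with 20 to 120 N. Pads are 22 mm wide; open, the fingers measure 114 mm over their backs; the gripper's body (76 mm by 85 mm) begins 54 mm behind the grasp point. The pads swing forward as they close: fully open they stand 13 mm farther back than shut.
Start: joints at [64.303, 17.813, 0.802, 86.603, -0.252, 75.585, -1.558], TCP at [0.218, -0.505, 0.248] pointing down, gripper open.
Joint ranges: [-154.91, 154.91], [-16.99, 109.72], [-72.82, 74.43], [7.12, 147.25], [-82.49, 262.49], [11.32, 116.49], [-174.64, 174.64]. Speed limits (degrees/s): [159.86, 159.86, 180, 180, 180, 180, 180].

INTERFACE

Orientations are given as [roll, pitch, yaw] about the fixed x, y, z axes, in that order (R = Rz(yaw) Ry(pitch) Rx(roll)).
In Python, from station import robot, fingers, vision, workorder, recognise gives the robot as it stands. Calls block until the motion is done:
- robot.move_to(position, orientation): joint-space move of the TCP to a pose.
- robot.line_to(position, orientation=None, velocity=0.15, f_stop=None): straight line of the TCP; orientation=None keeps the orientation; velocity is the mean speed in m/s. With f_stop (N) it stops when the force on the tool has changed by that much, and returns True; else False.
- robot.move_j(angles): joint-space move.
- fingers.gripper_to(opening, force=None): opening from 0.0 (shut) to 1.0 (fully open); force is the grip in N (None keeps the last); returns when the fingers have stopped.
- robot.pause(seconds).
- robot.inverse_kinematics(position, orientation): joint angles nearest the present ones, or None.
- vision.grab_frame(name): name is "scene" or "top" or "wrist"; returns the picture (384x512x3 uint8, red, green, blue); there is no depth.
- vision.calibration(name): a dict with "mtx" (3x3 intrinsics, pixels), "extrinsics" (4x4, takes a point from world to camera coordinates); the wrist camera has in their place "T_tool_cam" (4x4, takes a point from camera to tool coordinates, whose origin is the TCP and whose axes are the flange's). Camera axes: x right, y up, looking along -z (the intrinsics and any distortion apply to the point x, -y, -z); pixel columns grow to the right and rows downward; lengths in m; the calibration is good to about 2 mm. A picture is of the moment at which its call begins: read the wrist's pose just before it. calibration takes no time and is no camera call.
A pose or a line that the arm cannot do raises robot.PlanningError and nothing moves.
- workorder.close_job(): hands the job in; it is judged then, once.
Trained networks look in the newest picture that a camera, given by its name, has taken for a name from the list of things; names that differ only in an ending like _2 or _b are one class to them, and where a whole thing is asked for, a point or a joint stands for the part that bears it (a point fixed in the world has none). Each returns a list of dicts, best first, with "p" (0 to 1); they miss things now and then, are a little off and sometimes report something else, mostly with a low value. They report only what shows in the picture. A call takes as long as a camera call. They do not tell look-alikes from the thing itself.
- recognise(label, camera): "rect" ([centre column, centre row, width, height] in pixels, round what is visible of it).
Readings, each from a call of its own:
- robot.current_time_s(): time.
- robot.current_joint_positions(): joint angles.
- robot.current_dq(): joint speeds.
- robot.current_joint_torque(): joint torques, N m.
- robot.current_tool_pos(): TCP position.
- robot.current_eef_rot(): TCP orientation.
- robot.current_contact_force(): force on the tool from outside, world axes, zero at the start.
- robot.current_torque(): the same for the moment, N m.
- robot.current_finger_gap(): opening from 0.0 (shut) to 1.0 (fully open).
- robot.current_gripper_force(): force on a finger pad.
Only numpy, scipy, OpenCV 4.12 (cv2) and the standard library are available. Lean on these libraries where they do the work, as an engineer would, in place of code of your own. Each camera call takes 0.05 s, during which the arm holds its last target. There are 200 camera calls.

TASK

The drip tray of the coffee machine has been rinsed and left skewed on the worktop in front of its bay. With the fingers only, and without lifting or tipping it, push the tray along the worktop squarely into the bay until its steel front meets the machine and it clicks fully home; then press the round steel button on the machine's low side deck right down and let it come up again. Leave the mug and the canister beside the machine and the spoon on the worktop where they are.

Things in the scene. Friction and masses are not known exactly. Their poses are not given: they have to be found in the camera images.
- coffee_machine: Dark coffee machine, fixed to the worktop. Origin at worktop level; x points from its front to its rear, y to its left as the robot sees it, z up. Body and head: y from -75 to +75 mm, 232 mm high; the head overhangs the bay from x = -40 mm rearward, above z = 142 mm. A low deck (39 mm high, y 72 to 160 mm, x -105 to +133 mm) on its left carries a 159 mm high steel milk jug (at x = 70 mm).
- bay_home (a point): Where the origin of the drip tray lies when it is home, at worktop level; same axes as the machine. The back of the tray's steel front plate then stands against the noses of both cheeks, so nothing goes further in.
- bay_mouth (a point): Mouth of the tray bay: middle between the noses of its two cheeks, at the height of their tops (39 mm), 48 mm before bay_home; axes of the machine. The cheeks are 16 mm wide, with round noses, inner faces 58 mm either side of the middle. The bay has no floor: the tray slides on the worktop. Sprung rollers in the cheeks click into the tray's sides over its last 5 mm; the push takes 2 to 10 N.
- drip_tray: Loose drip tray, black with steel grid, flat on the worktop, 0.35 kg. Origin at the centre of its underside; x points to its rear (the end that enters the bay), z up. 120 mm long (x -60 to +60 mm). Its front is an upright steel plate 148 mm wide, 44 high, 12 thick (x -60 to -48); the basin behind is 108 wide, 36 high, rear corners cut off (6 mm over 15 mm).
- start_button_top (a point): Centre of the top face of the round steel button (30 mm across) at the front of the machine's low left deck, before the jug; about 61 mm above the worktop, pressed straight down. Axes of the machine.
- start_button (a joint): Travel of that button in m: 0 up, 0.006 fully down. It is sprung (about 5 N fully down) and comes up by itself.
- white_mug: White mug with a red line, 82 mm across, 94 mm high, with handle; beside the machine. Origin under it at worktop level. To be left alone.
- canister: White lidded canister, 97 mm across, 130 mm high; beside the machine. Origin at the centre of its underside. To be left alone.
- teaspoon: Steel spoon lying on the worktop, 188 mm long (its x axis), 38 mm wide, 15 mm high. Origin at its middle. To be left alone.
Not all that is in view belongs to the job. There is more than one size of the drip_tray; the one meant has the size given above.

How it is judged (in metres and radians):
On the way, in this order (a step that is already met when the one before it is completed fails the run):
1. the tray is fully home in its bay (x of drip_tray in the frame of bay_home between -0.003 and 0.003 m and y of drip_tray in the frame of bay_home between -0.005 and 0.005 m and angle between the x axis of drip_tray and the x axis of bay_home, either way round below 0.05 rad), for 0.2 s.
2. the button on the deck is pressed right down (value of joint start_button above 0.0045 m), for 0.1 s.
At the end, for the whole second after the job is handed in: The tray rests flat and still in its bay, within 3 mm of its home depth (front plate against the cheeks), 5 mm sideways and 0.05 rad of square; the button has come up again; the mug and the canister stand upright (all of step 1 and height (world z) of drip_tray below 0.005 m and angle between drip_tray's own z axis and vertical below 0.05 rad and linear speed of drip_tray below 0.01 m/s and value of joint start_button below 0.0015 m and angle between each of white_mug, canister's own z axis and vertical below 0.1 rad); the robot touches nothing.
It fails at once if the tray is lifted off the worktop (more than 12 mm) or tipped (more than 0.2 rad) (height (world z) of drip_tray above 0.012 m or angle between drip_tray's own z axis and vertical above 0.2 rad).
It fails at once if the mug, the canister or the teaspoon is moved by more than 20 mm (distance of any of white_mug, canister, teaspoon from where it was at the start of the episode above 0.02 m).
It also fails if it takes over 72 s, if anything falls off the work surface, if the arm or the gripper's body presses on something with over 40 N, if the wrist force passes 120 N, or if a joint passes its speed limit or range.

## Working session

There is one attempt and no reset: what is moved stays moved. The work goes in short steps, each a Python script; the robot and the scene stay as the last script left them, time stands still between calls to the robot, and variables do not carry over. Pictures are saved under pics/ and viewed, at most 10 in all, crops included, and the job is handed in when it is done.

```bash
mkdir -p pics; ls; cat > h.py <<'E'
import numpy as np, cv2
from station import robot, fingers, vision, workorder, recognise
def pix(cam,P):
    c=vision.calibration(cam); p=c["extrinsics"]@np.append(P,1); q=np.array(c["mtx"])@[p[0],-p[1],-p[2]]; return q[:2]/q[2]
def ray(cam,uv,z):
    c=vision.calibration(cam); E=np.array(c["extrinsics"]); R=E[:3,:3]; o=-R.T@E[:3,3]
    d=np.linalg.inv(c["mtx"])@[uv[0],uv[1],1]; d=R.T@[d[0],-d[1],-d[2]]
    return o+d*(z-o[2])/d[2]
E
python3 - <<'E'
from h import *
for c in("scene","top"):
    cv2.imwrite(f"pics/{c}0.png",cv2.resize(vision.grab_frame(c)[:,:,::-1],(800,600)))
    k=vision.calibration(c); print(c,{a:(np.round(b,3).tolist() if not isinstance(b,str) else b) for a,b in k.items()})
    for n in("drip_tray","coffee_machine","start_button_top","white_mug","canister","teaspoon"):
        print(c,n,[(np.round(r["rect"],1).tolist(),round(r["p"],2)) for r in recognise(n,c)][:4])
E
```

```text
pics
scene {'mtx': [[384.451, 0.0, 255.733], [0.0, 384.451, 194.648], [0.0, 0.0, 1.0]], 'extrinsics': [[-0.694, -0.72, -0.015, 0.398], [0.41, -0.411, 0.814, -0.302], [-0.592, 0.559, 0.581, -0.968], [0.0, 0.0, 0.0, 1.0]]}
scene drip_tray [([358.0, 177.8, 29.3, 27.6], 0.92), ([219.4, 276.6, 42.8, 37.7], 0.79)]
scene coffee_machine [([206.1, 183.7, 96.9, 102.6], 0.74)]
scene start_button_top [([199.4, 215.9, 12.3, 5.1], 0.37)]
scene white_mug [([265.2, 170.2, 18.6, 30.5], 0.83)]
scene canister [([163.3, 235.2, 40.6, 52.6], 0.77)]
scene teaspoon []
top {'mtx': [[408.949, 0.0, 256.058], [0.0, 408.949, 187.107], [0.0, 0.0, 1.0]], 'extrinsics': [[-0.008, -1.0, 0.001, -0.033], [0.976, -0.007, 0.216, -0.585], [-0.216, 0.003, 0.976, -1.196], [0.0, 0.0, 0.0, 1.0]]}
top drip_tray [([229.0, 215.2, 50.4, 42.5], 0.73), ([162.3, 239.1, 39.5, 34.0], 0.72), ([378.0, 233.9, 37.7, 35.8], 0.64)]
top coffee_machine [([216.6, 133.3, 77.7, 100.7], 0.91)]
top start_button_top [([187.2, 170.3, 6.1, 6.7], 0.63), ([218.4, 134.5, 78.1, 99.2], 0.46)]
top white_mug [([296.7, 155.7, 28.6, 35.2], 0.86)]
top canister [([144.2, 169.2, 38.3, 44.8], 0.63)]
top teaspoon [([316.9, 205.7, 11.5, 51.2], 0.86)]
```

View pics/top0.png

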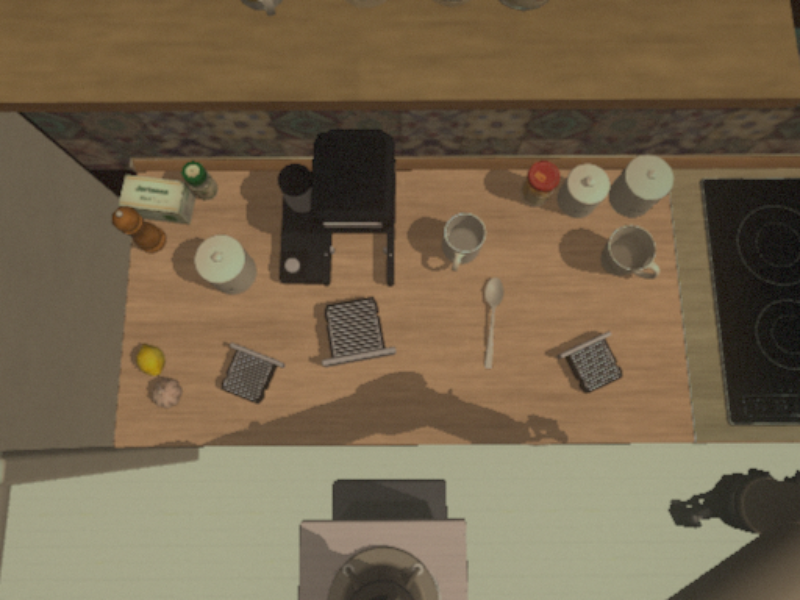

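View pics/scene0.png

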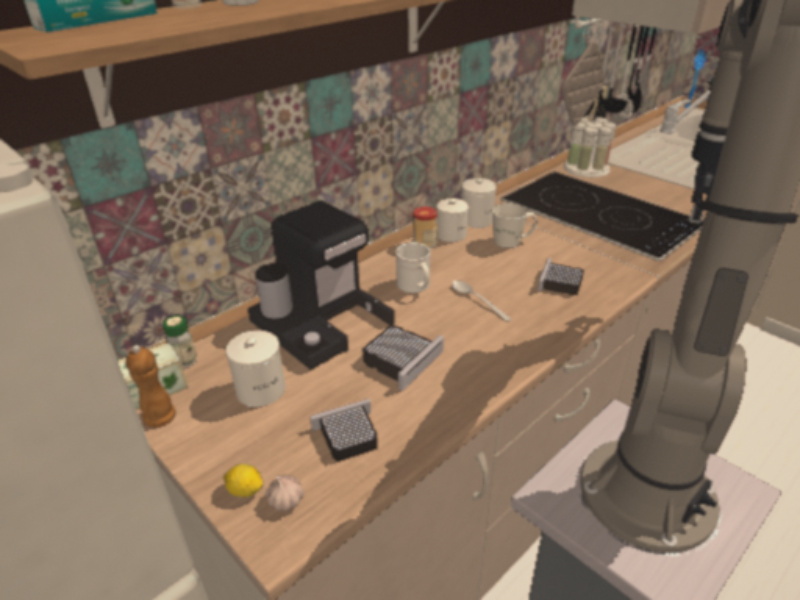

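Three tray-like things (top view, 800 px): (355,330), (250,373), (594,363). The first is clearly the largest and stands in front of the bay with its plate towards the robot, so it fits. I'll confirm that in an enlarged crop.

```bash
python3 - <<'E'
from h import *
a=np.mean([vision.grab_frame("top").astype(float) for _ in range(4)],0)
c=np.clip(a[145:245,170:270]*1.5,0,255).astype(np.uint8)[:,:,::-1]
cv2.imwrite("pics/crop1.png",cv2.resize(c,(600,600),interpolation=cv2.INTER_CUBIC))
for n,uv,z in (("tray",(229,215),.03),("t2",(162.3,239.1),.03),("t3",(378,234),.03),("btn",(187.2,170.3),.061)): print(n,ray("top",uv,z))
E
```

```text
tray [0.50341338 0.04759211 0.03      ]
t2 [0.43010804 0.25239229 0.03      ]
t3 [ 0.44073655 -0.41288844  0.03      ]
btn [0.64023468 0.17673873 0.061     ]
```

View pics/crop1.png

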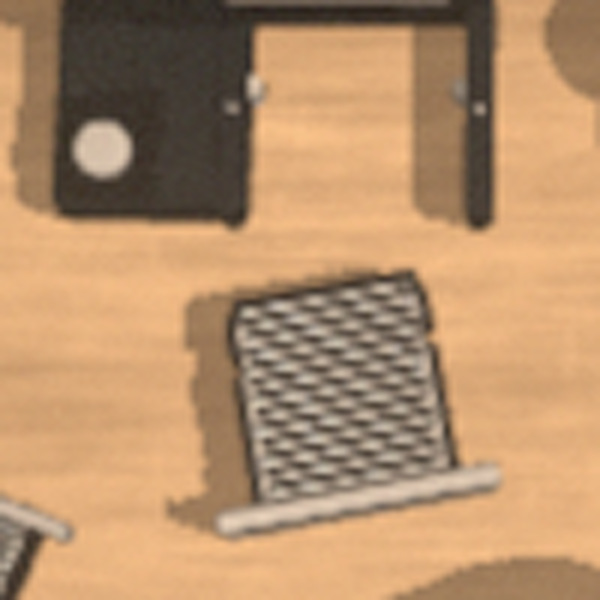

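The crop confirms it: the plate spans crop pixels (220,525)–(498,478), about 148 mm, at a yaw of roughly +10°. The bay noses are at (233,226) and (481,228), and the button is at (103,148). Next I convert these to world coordinates.

```bash
python3 - <<'E'
from h import *
w=lambda p,z: ray("top",(p[0]/6-.42+170,p[1]/6-.42+145),z)
L=dict(noseL=((234,226),.034),noseR=((480,228),.034),inL=((249,190),.039),inR=((467,190),.039),deckFL=((58,214),.036),
 plFL=((222,537),.042),plFR=((500,488),.042),plBL=((217,517),.044),plBR=((496,466),.044),bRL=((240,305),.036),bRR=((412,272),.036),btn=((103,149),.061),plateHeadL=((225,5),.142))
W={k:w(*v) for k,v in L.items()}
for k,v in W.items(): print(k,np.round(v,4))
d=lambda a,b:np.linalg.norm((W[a]-W[b])[:2])
print("plate w",d("plFL","plFR"),d("plBL","plBR"),"inner",d("inL","inR"),"noses",d("noseL","noseR"))
for a,b in(("plFL","plFR"),("plBL","plBR"),("bRL","bRR"),("noseL","noseR")):
    v=(W[a]-W[b])[:2]; print(a,"yaw",np.degrees(np.arctan2(-v[0],v[1])))
print(robot.tip_reach,robot.current_eef_rot(),robot.current_finger_gap(),robot.current_time_s())
for P in((.40,.04),(.53,.055)):
    for y in(0,90,-90,180): print(P,y,robot.inverse_kinematics([*P,.02],[180,0,y]) is not None)
E
```

```text
noseL [0.6078 0.1126 0.034 ]
noseR [ 0.6058 -0.0171  0.034 ]
inL [0.6261 0.1045 0.039 ]
inR [ 0.6252 -0.0104  0.039 ]
deckFL [0.6146 0.2052 0.036 ]
plFL [0.4433 0.115  0.042 ]
plFR [ 0.4672 -0.0268  0.042 ]
plBL [0.4532 0.1175 0.044 ]
plBR [ 0.4783 -0.0249  0.044 ]
bRL [0.5649 0.1085 0.036 ]
bRR [0.5819 0.0186 0.036 ]
btn [0.6431 0.1782 0.061 ]
plateHeadL [0.6942 0.1064 0.142 ]
plate w 0.14381617003235544 0.14452041457683462 inner 0.11485364334628072 noses 0.12970622010183538
plFL yaw 9.595634545584987
plBL yaw 9.980727948946999
bRL yaw 10.692167527652852
noseL yaw -0.9055856942570102
0.017 [1.79994436e+02 1.43326025e-03 2.33114322e+01] 0.9980837810056032 0.9
(0.4, 0.04) 0 True
(0.4, 0.04) 90 True
(0.4, 0.04) -90 True
(0.4, 0.04) 180 True
(0.53, 0.055) 0 True
(0.53, 0.055) 90 True
(0.53, 0.055) -90 True
(0.53, 0.055) 180 True
```

Tray: yaw ≈ +10°, centre ≈ (0.514, 0.054). Bay middle: y ≈ 0.047, noses at x ≈ 0.607, machine yaw ≈ 0 to −1°. First I'll nudge the basin's left side near its rear with shut fingers, which turns it clockwise and shifts it right. Then I'll look again.

```bash
cat >> h.py <<'E'
def crop(name):
    a=np.mean([vision.grab_frame("top").astype(float) for _ in range(3)],0)
    c=np.clip(a[145:245,170:270]*1.5,0,255).astype(np.uint8)[:,:,::-1]
    cv2.imwrite(f"pics/{name}.png",cv2.resize(c,(600,600),interpolation=cv2.INTER_CUBIC))
def w(p,z): return ray("top",(p[0]/6-.42+170,p[1]/6-.42+145),z)
E
python3 - <<'E'
from h import *
O=[180,0,90]
robot.move_to([.42,-.02,.27],O); fingers.gripper_to(0.0,20)
robot.move_to([.53,.147,.15],O)
robot.line_to([.53,.147,.027],velocity=.1)
f0=np.array(robot.current_contact_force())
print(robot.line_to([.535,.114,.027],velocity=.03),robot.current_contact_force()-f0,robot.current_tool_pos())
robot.line_to([.535,.124,.027],velocity=.05)
robot.line_to([.535,.135,.15]); robot.move_to([.33,.05,.2],[180,0,0])
fingers.gripper_to(1.0)
crop("crop2"); print(robot.current_time_s())
E
```

```text
False [-1.48317291  0.51847493  0.6156141 ] [0.53488219 0.11388117 0.02701127]
10.4167
```

View pics/crop2.png

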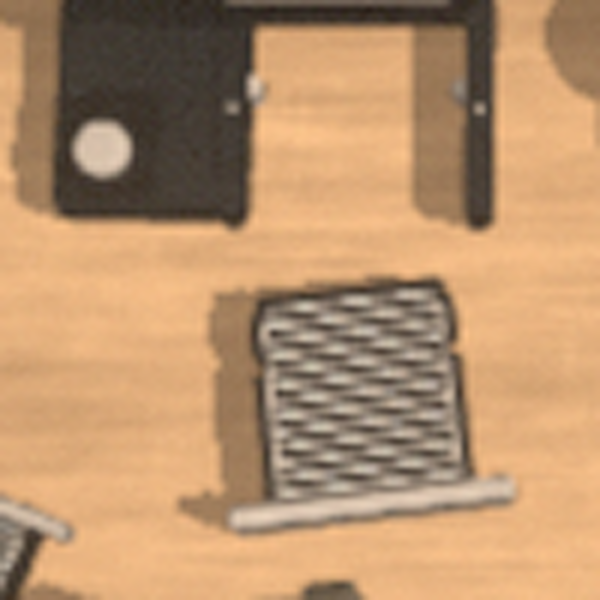

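The tray is now at about +6° and its centre (px ~362) is nearly on the bay middle (px 357). Next comes a square push with the fingers open, which should align it, stopping just short of the noses for a look.

```bash
python3 - <<'E'
from h import *
robot.move_to([.395,.046,.12],[180,0,0])
print(robot.line_to([.395,.046,.022],velocity=.08,f_stop=8))
f0=np.array(robot.current_contact_force())
print(robot.line_to([.468,.046,.022],velocity=.04,f_stop=15),robot.current_contact_force()-f0,robot.current_tool_pos())
robot.line_to([.445,.046,.022]);robot.line_to([.43,.046,.12]); robot.move_to([.33,.05,.2],[180,0,0])
crop("crop3"); print(robot.current_time_s())
E
```

```text
False
False [-0.08606813  0.35534982 -0.57369001] [0.46791071 0.04588666 0.02203225]
16.0917
```

View pics/crop3.png

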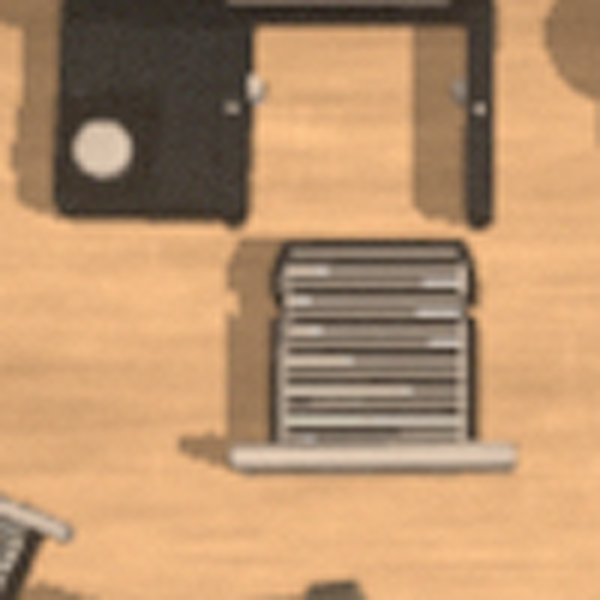

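The tray is square now, but its middle sits at px ~374 against 357.5 for the bay, about 10 mm too far right. I'll push it left at the basin's right side near the centre of mass.

```bash
python3 - <<'E'
from h import *
pl=(w((230,457),.044)+w((517,457),.044))/2; ba=(w((274,370),.036)+w((475,370),.036))/2
m=[(w((249,y),.039)+w((467,y),.039))/2 for y in(190,)]; n=(w((234,226),.034)+w((480,228),.034))/2
R=w((475,370),.036); print(pl,ba,m,n,R)
bay=(m[0][1]+n[1])/2; d=bay-(pl[1]+ba[1])/2; edge=(pl[1]+ba[1])/2-.054; print("shift",d,"edge",edge)
O=[180,0,90]; x=.528
assert 0.004<d<.014
robot.move_to([.42,-.06,.15],O); fingers.gripper_to(0.0,20)
robot.move_to([x,edge-.035,.12],O)
robot.line_to([x,edge-.035,.027],velocity=.1)
robot.line_to([x,edge-.011+d,.027],velocity=.03); print(robot.current_tool_pos())
robot.line_to([x,edge-.025,.027],velocity=.05)
robot.line_to([x-.02,edge-.025,.13]); robot.move_to([.33,.05,.2],[180,0,0])
fingers.gripper_to(1.0)
crop("crop4"); print(robot.current_time_s())
E
```

```text
[0.48340312 0.03786714 0.044     ] [0.52997485 0.03804136 0.036     ] [array([0.62566554, 0.04704333, 0.039     ])] [0.60681989 0.04776862 0.034     ] [ 0.52958203 -0.0141805   0.036     ]
shift 0.009451722418905871 edge -0.016045749211274968
[ 0.52800954 -0.0177526   0.027012  ]
24.9833
```

View pics/crop4.png

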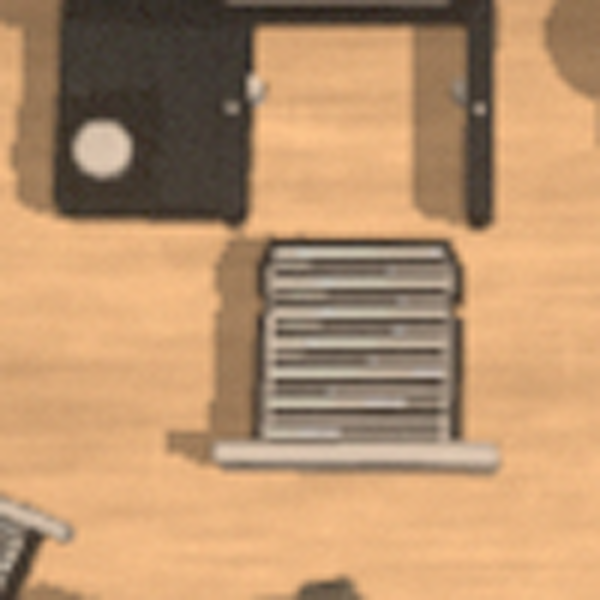

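The tray is centred to within about 2 mm (plate mid px 356, basin mid 361, bay 357.5) and nearly square. Now I'll push it home with a force stop.

```bash
python3 - <<'E'
from h import *
robot.move_to([.43,.047,.12],[180,0,0])
print(robot.line_to([.43,.047,.022],velocity=.08,f_stop=8))
f0=np.array(robot.current_contact_force())
s=robot.line_to([.56,.047,.022],velocity=.04,f_stop=15); print(s,robot.current_contact_force()-f0,robot.current_tool_pos())
if not s:
    s=robot.line_to([.598,.047,.022],velocity=.02,f_stop=20); print(s,robot.current_contact_force()-f0,robot.current_tool_pos())
    robot.pause(.3); p=robot.current_tool_pos()
    robot.line_to([p[0]-.03,.047,.022]);robot.line_to([p[0]-.05,.047,.14]); robot.move_to([.36,.0,.2],[180,0,0])
crop("crop5"); print(robot.current_time_s())
E
```

```text
False
False [-2.77084449  0.72553213  0.12157881] [0.55987071 0.04732248 0.02202029]
True [ 0.36664335 -0.82702292  0.71598662] [0.58699014 0.04573774 0.02044089]
34.4667
```

View pics/crop5.png

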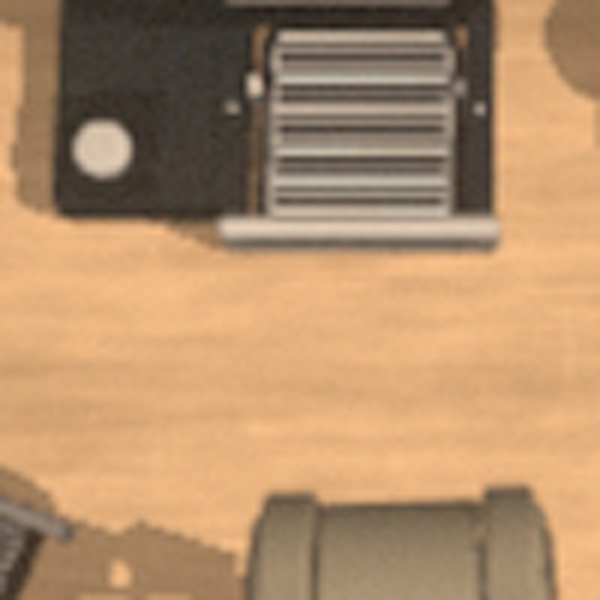

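The tray looks seated, with the plate against the noses. The stop at x = 0.587 is close to the expected 0.584. The force was gone right after the stop, so I'll confirm with a second slow push and the plate's measured position.

```bash
python3 - <<'E'
from h import *
print(w((360,216),.044),w((220,222),.044),w((497,222),.044))
robot.move_to([.54,.047,.12],[180,0,0]); robot.line_to([.54,.047,.022],velocity=.1)
f0=np.array(robot.current_contact_force())
robot.line_to([.577,.047,.022],velocity=.05,f_stop=8)
for x in np.arange(.579,.602,.002):
    s=robot.line_to([x,.047,.022],velocity=.015,f_stop=18); f=robot.current_contact_force()-f0
    print(s,np.round(f,1),np.round(robot.current_tool_pos(),4))
    if s or f[0]<-18: break
robot.pause(.3); p=robot.current_tool_pos()
robot.line_to([p[0]-.03,.047,.022]);robot.line_to([p[0]-.05,.047,.14])
fingers.gripper_to(0.0,20)
cv2.imwrite("pics/scene6.png",cv2.resize(np.clip(vision.grab_frame("scene")[170:290,150:310,::-1].astype(float)*1.4,0,255).astype(np.uint8),(800,600),interpolation=cv2.INTER_CUBIC))
print(robot.current_time_s())
E
```

```text
[0.61038373 0.04558567 0.044     ] [0.60770265 0.11881172 0.044     ] [ 0.60662204 -0.02612011  0.044     ]
False [-0.3 -0.2 -0.1] [0.579  0.047  0.0221]
False [-0.3  0.9  0.3] [0.5811 0.047  0.022 ]
False [-0.5  0.7 -0.7] [0.5831 0.047  0.022 ]
False [0.6 0.8 0.5] [0.5851 0.047  0.022 ]
False [-0.2  1.3 -0.1] [0.5871 0.047  0.022 ]
False [-3.8  0.8  2.8] [0.5877 0.047  0.0218]
False [-9.1  0.1  6.3] [0.5877 0.0468 0.0215]
False [-12.8   0.4   9.1] [0.5877 0.0468 0.0214]
False [-16.2   0.7  11.4] [0.5878 0.0466 0.0209]
False [-19.9  -0.1  14.5] [0.5878 0.0466 0.0208]
42.625
```

View pics/scene6.png

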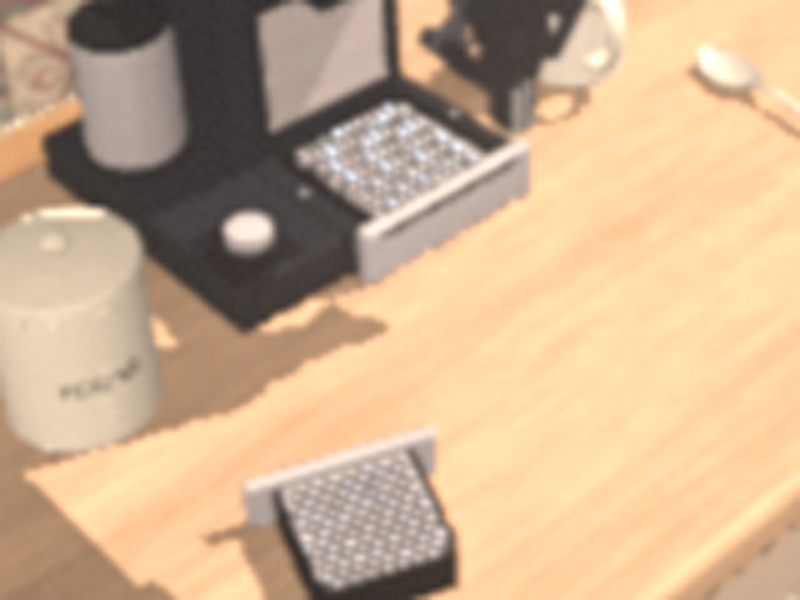

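The plate meets a hard stop at x = 0.5877 (20 N with no movement) and the view shows it flush, so the tray is home. Next is the button.

```bash
python3 - <<'E'
from h import *
print("can",ray("top",(144.2,169.2),.065),"btn",w((103,149),.061))
O=[180,0,90]; x,y=.638,.181
robot.move_to([.54,.15,.2],O); robot.line_to([x,y,.17]); robot.line_to([x,y,.09],velocity=.08,f_stop=8)
f0=np.array(robot.current_contact_force())
for z in np.arange(.084,.062,-.002):
    s=robot.line_to([x,y,z],velocity=.02,f_stop=25); f=robot.current_contact_force()-f0
    print(s,np.round(f,1),np.round(robot.current_tool_pos(),4))
    if s or f[2]>13: break
robot.pause(.3)
robot.line_to([x,y,.15],velocity=.1); robot.line_to([.54,.15,.2]); robot.move_to([.40,.05,.25],O)
robot.pause(.3)
crop("crop7"); print(robot.current_time_s())
E
```

```text
can [0.64369569 0.30973151 0.065     ] btn [0.64310257 0.17823344 0.061     ]
False [ 1.2  1.2 -0.2] [0.6379 0.1809 0.0838]
False [0.9 0.5 0.2] [0.6379 0.1809 0.0818]
False [ 1.1 -0.2  0.1] [0.6379 0.1809 0.0798]
False [ 1.7 -0.3  1.4] [0.6383 0.1812 0.0783]
False [ 2.2 -0.3  2.3] [0.6383 0.1812 0.0764]
False [1.8 0.3 3.8] [0.6383 0.1812 0.0743]
False [0.7 0.7 6.8] [0.6383 0.1812 0.0728]
False [-2.6 -1.4 13. ] [0.6383 0.1812 0.0726]
False [-4.5 -2.6 20.5] [0.6384 0.1813 0.0724]
51.6083
```

View pics/crop7.png

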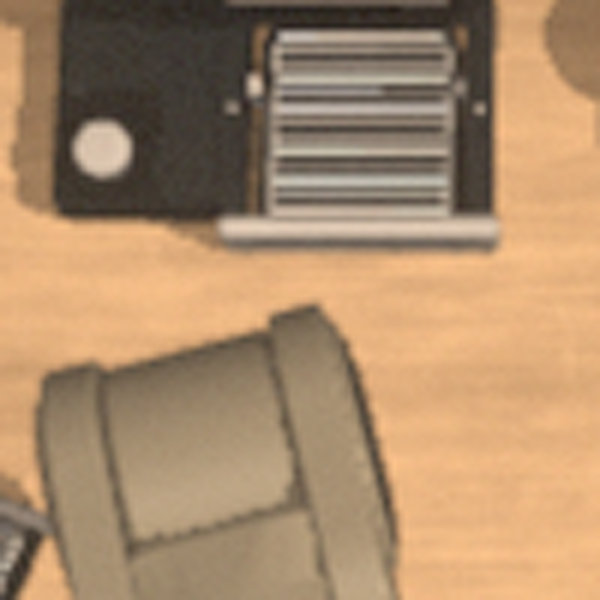

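The force rose on the spring, then hit a hard stop after about 6 mm of travel, so the button went fully down. It has come up again at (103,149), and the tray is still home.

```bash
python3 -c "
from h import *
print(workorder.close_job())"
```

```text
the job is handed in; nothing more can be done
None
```

The drip tray is pushed fully home and square in its bay, the button was pressed right down and came back up, and the job is handed in at about 52 s of the 72 s allowed; the hand-in call returned no verdict.

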